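# Chock the log on the sloping stand and draw back its stop

## Task

The log on the sloping stand is to be left held by a wooden chock alone, its metal stop out of the way, so that the class can examine it. While the stop still holds the log, set the wooden wedge on the board, thin edge towards the log, and push it snugly against the middle of the log's low side; then draw the sliding stop back downhill by its knob, as far as it goes, and let go. The log must stay where it lies, and the plain block and the jar are to be left alone.

Things in the scene. Friction and masses are not known exactly. Their poses are not given: they have to be found in the camera images.
- board: Sloping plywood board of the specimen stand, fixed to the desk: 220 mm (x) by 260 mm (y), 18 mm thick, tilted 7 degrees (0.122 rad). Origin: the centre of its upper face, 55 mm above the desk. Its frame is tilted with it: y points uphill in the face, x runs level across the slope, z is the face's normal.
- log_center (a point): Centre of the loose log: round, brown, 64 mm in diameter, 200 mm long, pale sawn ends, 0.27 to 0.55 kg. It lies on the board across the slope, its axis along the board's x, 60 mm uphill of the board's centre and 32 mm above the face; only the stop's pins keep it from rolling. x: the log's axis; the other axes turn as it rolls.
- wedge_center (a point): Centre of the loose wooden wedge, 19 mm above its underside. 80 mm long (y), 50 wide (x), 38 high, 90 g, rubber sole; starts flat on the desk. Thin edge (4 mm high) at +y; the face slopes up over 50 mm to the flat-topped heel, the 30 mm at -y: grip its upright sides, 50 mm apart. Flat on the board and touching the log squarely, this point is 56 mm downhill of the log's axis.
- stop_knob (a point): Grip point of the stop's black upright knob (24 mm diameter, 32 mm long), on its axis, 16 mm under its top, in the middle of the crossbar beyond the board's low end: closed, 150 mm downhill of the board's centre and 35 mm above the plane of its face. The crossbar, 10 mm round, runs along the board's x, its top 39 mm below. Frame parallel to the board's.
- stop (a joint): Sliding stop: a steel bar frame round the board's sides and low end, with two inward pins bearing on the log's low side near its ends, 32 mm above the face, 86 mm either side of the board's centre line. Slides straight downhill (the board's -y): 0 closed, holding the log, as at the start; 0.060 m fully drawn back. Stiff (about 2 N), stays where left.
- block: A plain rectangular wooden block, 80 x 50 x 35 mm, loose on the desk; origin at the centre of its underside. Not the chock: leave it alone.
- jar: A closed glass specimen jar with a steel cap, 60 mm in diameter, 100 mm high, loose on the desk; origin at the centre of its underside. Leave it alone.
Mind the look-alikes: they are no part of the job. Of the things that look like the part that bears log_center, the larger one is meant.

How it is judged:
By the outcome, as a careful person would: the job done as asked, in the order asked, and still so for the second after the job is handed in, with the robot touching nothing.
It also fails if it takes over 56 s, if anything falls off the work surface, if the arm or the gripper's body presses on something with over 40 N, if the wrist force passes 120 N, or if a joint passes its speed limit or range.

## Robot

A 6-joint arm with a two-finger parallel gripper is mounted at the origin on the work surface. World frame = base frame: x ahead of the robot, y to its left, z up, the work surface at z = 0. Lengths are in m, angles in rad, forces in N, time in s.
With the tool pointing down it reaches from about 0.325 to 0.775 m from the base axis. Payload 9.3 kg.
Tool frame: the origin (TCP) lies midway between the tips of the shut fingers; the grasp point (between the pads) lies 19 mm behind it; z points along the fingers, y is the line along which they close (so a half turn about z gives the same grasp; the last joint's range is limited). The gripper opens to 85 mm and grips with 20 to 120 N. Pads are 22 mm wide; open, the fingers measure 114 mm over their backs; the gripper's body (76 mm by 85 mm) begins 54 mm behind the grasp point. The pads swing forward as they close: fully open they stand 13 mm farther back than shut.
Start: joints at [-1.318, 0.259, 0.021, 1.334, 0, 1.418], TCP at [0.217, -0.505, 0.231] pointing down, gripper open.
Joint ranges: [-3.04, 3.04], [-0.91, 1.82], [-1.04, 1.36], [-1.92, 1.95], [-1.52, 1.45], [-3.14, 3.14]. Speed limits (rad/s): [2.22, 2.22, 2.79, 3.14, 3.14, 3.14].

## Interface

Orientations are given as [roll, pitch, yaw] about the fixed x, y, z axes, in that order (R = Rz(yaw) Ry(pitch) Rx(roll)).
In Python, from rig import r gives the robot as it stands. The module is installed in compiled form; this text tells all that it offers.
- The arm moves only by the tool arm_command, never from a script. Its argument "deltas" is a list of rows, each an object of numbers: "hand": the opening, from 0 (shut) to 1 (fully open); "dx", "dy", "dz": the shift along the tool's x, y, z in cm; "turn": the turn about the tool's z in rad. A call has 1 to 20 rows; each row is the pose to reach, as a shift and turn from the pose commanded when the call began, along the tool's axes at that moment; what a row does not reach only later rows make up. A row lasts 1/8 s, in which the tool goes at most 62.5 mm and 10.7 degrees, less where a joint would pass 70% of its speed; a pose out of reach is approached as far as the arm can. A call with a gripper value outside its range is refused whole. The fingers move at their own pace and stop on an object; "grip_force" is the grip in N (left out, the last holds). Time passes only in rows, so rows that repeat a pose let the fingers close. It gives the time, the measured TCP pose, the force, the opening and the grip force at its end, in the units of the state.
- r.sense(): the state, without advancing time (a new reading comes with each control period).
- r.camera(name): name is "scene" or "top"; returns a dict with "pixels" (480x640x3 uint8, red, green, blue), "intrinsics" (3x3 intrinsics, pixels), "k1" (the pictures are not rectified: a ray, as slopes to the right and down, at radius r is drawn at 1 + k1 r^2 times it, then the intrinsics apply), "R" (3x3) and "t" (3): a world point X has camera coordinates R X + t. Camera axes: x right, y down, z forward; pixel columns grow to the right and rows downward; lengths in m; the calibration is good to about 2 mm. A picture is of the moment at which its call begins. There is no depth.
- r.finish_job(): hands the job in; it is judged then, once.
Trained networks look in the newest picture that a camera, given by its name, has taken for a name from the list of things; names that differ only in an ending like _2 or _b are one class to them, and where a whole thing is asked for, a point or a joint stands for the part that bears it (a point fixed in the world has none). Each returns a list of dicts, best first, with "conf" (0 to 1); they miss things now and then, are a little off and sometimes report something else, mostly with a low value. They report only what shows in the picture. A call takes as long as a camera call. They do not tell look-alikes from the thing itself.
- r.regions_of(camera, thing): "region" (480x640 bool, what is visible of it).
- r.mark_of(camera, thing): "centre" ([x, y, z] in m, in world coordinates, good to about 4 mm: a listed point, or the origin of a listed thing).
The state is a dict: "clock": time; "joint_positions": joint angles; "joint_velocities": joint speeds; "joint_efforts": joint torques, N m; "position": TCP position; "tool_rot": TCP orientation; "wrist_force": force on the tool from outside, world axes, zero at the start; "moment": the same for the moment, N m; "grip_width": finger opening in m; "grip_force": force on a finger pad.
Only numpy, scipy, OpenCV 4.12 (cv2) and the standard library are available. Lean on these libraries where they do the work, as an engineer would, in place of code of your own. Each camera call takes 0.05 s, during which the arm holds its last target. There are 200 camera calls.

## Working session

There is one attempt and no reset: what is moved stays moved. The work goes in short steps, Python scripts to look and compute and a tool call to move; the robot and the scene stay as the last step left them, time stands still between calls to the robot, and variables do not carry over. Pictures are saved under pics/ and viewed, at most 10 in all, crops included, and the job is handed in when it is done.

Besides the shell and the picture viewer there is one more tool, called after "Emit:" by a JSON object that holds its "api" and its "payload", one argument or row to a line. arm_command: Moves the arm, as the interface text tells. Its arguments: {"type":"object","properties":{"deltas":{"type":"array"},"grip_force":{"type":"number"}},"required":["deltas"]}

```bash
mkdir -p pics
cat > h.py <<'E'
import numpy as np, cv2
from rig import r
def shot(n,f):
    c=r.camera(n); cv2.imwrite('pics/'+f,c['pixels'][:,:,::-1]); return c
def ray(c,u,v):
    K=np.array(c['intrinsics']);k=c['k1']
    d=np.array([(u-K[0,2])/K[0,0],(v-K[1,2])/K[1,1]]);s=d.copy()
    for _ in range(20): s=d/(1+k*(s@s))
    R=np.array(c['R']); t=np.array(c['t'])
    return -R.T@t, R.T@np.array([s[0],s[1],1])
def onz(c,u,v,z):
    o,d=ray(c,u,v); return o+d*(z-o[2])/d[2]
def proj(c,X):
    p=np.array(c['R'])@np.array(X)+np.array(c['t']);s=p[:2]/p[2];s=s*(1+c['k1']*(s@s))
    K=np.array(c['intrinsics']);return np.array([K[0,0]*s[0]+K[0,2],K[1,1]*s[1]+K[1,2]])
E
python3 - <<'E'
from h import *
for n in('scene','top'):
    c=shot(n,n+'0.png')
    for t in('board','log_center','wedge_center','stop_knob','stop','block','jar'):
        print(n,t,[(np.round(m['centre'],3).tolist(),round(m['conf'],2)) for m in r.mark_of(n,t)])
s=r.sense();print(s['position'],s['tool_rot'],s['clock'],s['wrist_force'])
E
```

```text
scene board [([0.541, 0.033, 0.058], 0.63)]
scene log_center [([0.546, 0.091, 0.098], 0.85), ([0.807, 0.018, 0.021], 0.68)]
scene wedge_center [([0.45, -0.385, 0.017], 0.95)]
scene stop_knob [([0.511, -0.117, 0.074], 0.78), ([0.619, -0.332, -0.004], 0.42)]Traceback (most recent call last):
  File "<stdin>", line 5, in <module>
ValueError: it knows: block, board, jar, log_center, stop_knob, wedge_center
```

View pics/scene0.png

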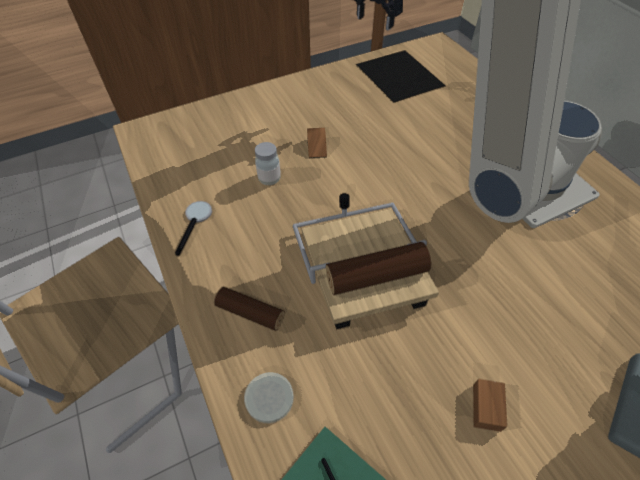

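The scene picture shows the board with the large log at about (380,268) and the knob at (344,201). There is a small wooden piece at (317,142), another at (490,405), the jar at (267,163) and a smaller look-alike log at (250,308).

Run:
```python
from h import *
for n in('top','scene'):
    c=shot(n,n+'1.png')
    for t in('board','log_center','wedge_center','stop_knob','block','jar'):
        ms=r.mark_of(n,t)
        print(n,t,[(np.round(m['centre'],3).tolist(),round(m['conf'],2),proj(c,m['centre']).round().tolist()) for m in ms])
    for m in r.regions_of(n,'wedge_center'):
        q=m['region'].astype(np.uint8); print('wedge region',m['conf'],q.sum(),cv2.minAreaRect(cv2.findNonZero(q)))
    for m in r.regions_of(n,'board')[:1]:
        q=m['region'].astype(np.uint8); print('board',cv2.minAreaRect(cv2.findNonZero(q)))
s=r.sense();print(s['position'],s['tool_rot'],s['clock'],s['wrist_force'])
```

```text
top board [([0.545, 0.034, 0.054], 0.64, [288.0, 278.0])]
top log_center [([0.804, 0.019, 0.02], 0.94, [294.0, 171.0]), ([0.547, 0.091, 0.095], 0.89, [262.0, 277.0])]
top wedge_center [([0.45, -0.38, 0.018], 0.93, [467.0, 317.0])]
top stop_knob [([0.517, -0.118, 0.072], 0.78, [356.0, 289.0])]
top block [([0.488, 0.398, 0.001], 0.81, [136.0, 306.0])]
top jar [([0.617, -0.334, -0.005], 0.76, [441.0, 247.0])]
wedge region 0.69 847 ((467.9233093261719, 314.83575439453125), (39.21501159667969, 22.64047622680664), 19.98310661315918)
wedge region 0.3 779 ((447.1000671386719, 244.70005798339844), (26.385601043701172, 35.329872131347656), 63.43495178222656)
board ((296.0384521484375, 280.8077087402344), (132.18228149414062, 112.96289825439453), 11.309932708740234)
scene board [([0.451, -0.384, 0.02], 0.18, [317.0, 141.0])]
scene log_center [([0.807, 0.017, 0.023], 0.97, [249.0, 308.0]), ([0.547, 0.091, 0.098], 0.83, [379.0, 267.0])]
scene wedge_center [([0.448, -0.386, 0.017], 0.57, [318.0, 141.0])]
scene stop_knob [([0.513, -0.115, 0.071], 0.88, [344.0, 201.0])]
scene block [([0.487, 0.397, -0.0], 0.93, [487.0, 405.0])]
scene jar [([0.62, -0.335, -0.002], 0.68, [268.0, 178.0])]
wedge region 0.82 549 ((316.5, 142.5), (29.0, 19.0), 90.0)
board ((364.2577209472656, 251.61155700683594), (125.33158874511719, 126.12094116210938), 74.74488067626953)
[ 0.21710762 -0.50534245  0.23128046] [3.14158227e+00 3.06574254e-05 4.05816821e-01] 1.15 [1.11078286 0.41435066 0.72058747]
```

View pics/top1.png

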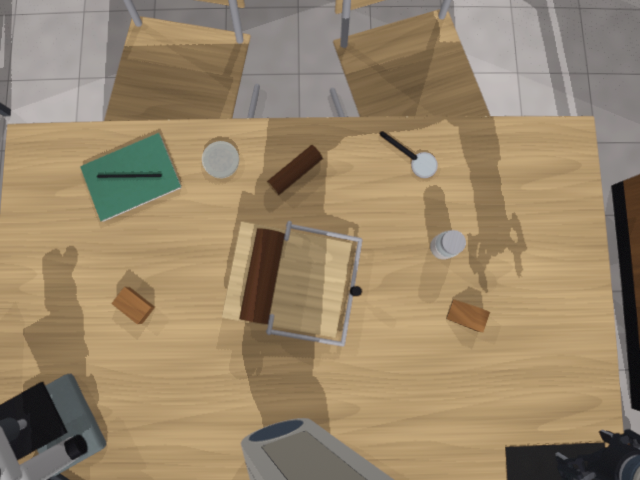

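The top view shows the board at about (296,281), the log at (262,277), the knob at (356,291), the wedge at (468,316) and the block at (133,305). Next I zoom on the wedge to tell its thin end from its heel.

Run:
```python
from h import *
a=cv2.imread('pics/top1.png')[285:345,430:510];b=cv2.imread('pics/scene1.png')[115:175,277:357]
cv2.imwrite('pics/w.png',np.hstack([cv2.resize(x,(400,300),interpolation=cv2.INTER_CUBIC) for x in(a,b)]))
c=r.camera('top')
# log ends
for m in r.regions_of('top','log_center'):
    q=m['region'].astype(np.uint8);print(m['conf'],cv2.boxPoints(cv2.minAreaRect(cv2.findNonZero(q))).round().tolist())
for z in(.04,.0):
  for uv in [(452,300),(489,313),(484,330),(447,319)]: print(uv,z,onz(c,*uv,z).round(3))
```

```text
0.69 [[238.0, 320.0], [256.0, 227.0], [286.0, 232.0], [268.0, 326.0]]
(452, 300) 0.04 [ 0.489 -0.34   0.04 ]
(489, 313) 0.04 [ 0.458 -0.425  0.04 ]
(484, 330) 0.04 [ 0.42  -0.411  0.04 ]
(447, 319) 0.04 [ 0.446 -0.327  0.04 ]
(452, 300) 0.0 [ 0.489 -0.352  0.   ]
(489, 313) 0.0 [ 0.457 -0.44   0.   ]
(484, 330) 0.0 [ 0.417 -0.425  0.   ]
(447, 319) 0.0 [ 0.445 -0.338  0.   ]
```

View pics/w.png

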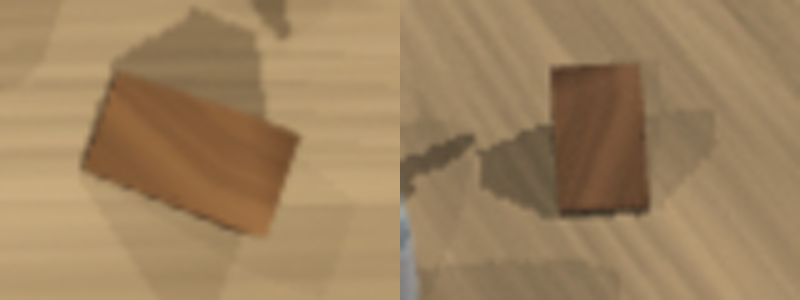

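The wedge's shadow peaks at the far (-y) end, and its edges match 80 mm only with the top at that end. So the heel is at -y and the thin edge points towards the board.

Run:
```python
from h import *
c=r.camera('top')
th=onz(c,449.9,308.8,.003);he=onz(c,486.5,322.2,.038);d=th-he
print(th,he,np.hypot(*d[:2]),np.degrees(np.arctan2(d[1],d[0])))
for a,b,z in [((256,227),(238,320),.095),((286,232),(268,326),.095),((287,223),(361,239),.08),((269,331),(344,345),.08),((361,239),(344,345),.05)]:
    e=onz(c,*b,z)-onz(c,*a,z);print(np.degrees(np.arctan2(e[1],e[0])),np.hypot(*e[:2]))
s=r.sense()
g=(th+he)/2; u=d[:2]/np.hypot(*d[:2]); gp=g[:2]-.025*u; print('centre',g,'grip',gp)
y=s['tool_rot'][2];D=np.array([*gp,.12])-s['position']
print('dx dy dz cm',100*(np.cos(y)*D[0]+np.sin(y)*D[1]),100*(np.sin(y)*D[0]-np.cos(y)*D[1]),-100*D[2],'turn',y-np.arctan2(u[1],u[0]))
```

```text
[ 0.46881594 -0.34541963  0.003     ] [ 0.43707809 -0.41844434  0.038     ] 0.0796234868829886 66.5093674680918
169.0477239514342 0.20624663011183622
168.7031857090559 0.20803730264521345
-103.22681240993298 0.16967692485188748
-101.38338590986086 0.166178715484925
169.2855415693156 0.24293762168416907
centre [ 0.45294702 -0.38193199  0.0205    ] grip [ 0.44298204 -0.40486012]
dx dy dz cm 24.72082767763607 -0.3156821478361771 11.12696438080386 turn -0.7550179838450783
```

Emit:
{"api": "arm_command", "payload": {
  "deltas": [
    {"dx": 6, "dy": 0, "dz": 2, "turn": -0.17, "hand": 1},
    {"dx": 12, "dy": -0.1, "dz": 5, "turn": -0.34, "hand": 1},
    {"dx": 18, "dy": -0.2, "dz": 8, "turn": -0.5, "hand": 1},
    {"dx": 23, "dy": -0.3, "dz": 10, "turn": -0.66, "hand": 1},
    {"dx": 24.7, "dy": -0.3, "dz": 11.1, "turn": -0.755, "hand": 1},
    {"dx": 24.7, "dy": -0.3, "dz": 11.1, "turn": -0.755, "hand": 1},
    {"dx": 24.7, "dy": -0.3, "dz": 11.1, "turn": -0.755, "hand": 1}
  ],
  "grip_force": 20
}}

```text
clock: 2.17
position: [0.4425, -0.4055, 0.1207]
tool_rot: [3.141, 0.0, 1.159]
wrist_force: [-0.1, -0.5, -0.1]
grip_width: 0.0854
grip_force: 0.0
```

Emit:
{"api": "arm_command", "payload": {
  "deltas": [
    {"dz": 4, "hand": 1},
    {"dz": 8, "hand": 1},
    {"dz": 10.5, "hand": 1},
    {"dz": 11.6, "hand": 1},
    {"dz": 11.7, "hand": 1},
    {"dz": 11.7, "hand": 0},
    {"dz": 11.7, "hand": 0},
    {"dz": 11.7, "hand": 0},
    {"dz": 11.7, "hand": 0},
    {"dz": 11.7, "hand": 0},
    {"dz": 11.7, "hand": 0}
  ],
  "grip_force": 25
}}

```text
schema error: expected keys hand, dx, dy, dz, turn
```

Emit:
{"api": "arm_command", "payload": {
  "deltas": [
    {"dx": 0, "dy": 0, "turn": 0, "dz": 4, "hand": 1},
    {"dx": 0, "dy": 0, "turn": 0, "dz": 8, "hand": 1},
    {"dx": 0, "dy": 0, "turn": 0, "dz": 10.5, "hand": 1},
    {"dx": 0, "dy": 0, "turn": 0, "dz": 11.6, "hand": 1},
    {"dx": 0, "dy": 0, "turn": 0, "dz": 11.7, "hand": 1},
    {"dx": 0, "dy": 0, "turn": 0, "dz": 11.7, "hand": 0},
    {"dx": 0, "dy": 0, "turn": 0, "dz": 11.7, "hand": 0},
    {"dx": 0, "dy": 0, "turn": 0, "dz": 11.7, "hand": 0},
    {"dx": 0, "dy": 0, "turn": 0, "dz": 11.7, "hand": 0},
    {"dx": 0, "dy": 0, "turn": 0, "dz": 11.7, "hand": 0}
  ],
  "grip_force": 25
}}

```text
clock: 3.42
position: [0.4432, -0.4056, 0.0044]
tool_rot: [3.14, 0.001, 1.161]
wrist_force: [-1.2, 0.8, 5.7]
grip_width: 0.0497
grip_force: 26.2
```

Emit:
{"api": "arm_command", "payload": {
  "deltas": [
    {"dx": 0, "dy": 0, "dz": -3, "turn": 0, "hand": 0},
    {"dx": 0, "dy": 0, "dz": -8, "turn": 0, "hand": 0},
    {"dx": 0, "dy": 0, "dz": -13, "turn": 0, "hand": 0},
    {"dx": 4, "dy": -0.8, "dz": -14.6, "turn": 0, "hand": 0},
    {"dx": 9, "dy": -1.7, "dz": -14.6, "turn": -0.06, "hand": 0},
    {"dx": 14.5, "dy": -2.8, "dz": -14.6, "turn": -0.12, "hand": 0},
    {"dx": 20, "dy": -3.8, "dz": -14.6, "turn": -0.18, "hand": 0},
    {"dx": 25.5, "dy": -4.9, "dz": -14.6, "turn": -0.235, "hand": 0},
    {"dx": 31, "dy": -5.9, "dz": -14.6, "turn": -0.235, "hand": 0},
    {"dx": 36, "dy": -6.9, "dz": -14.6, "turn": -0.235, "hand": 0},
    {"dx": 39, "dy": -7.5, "dz": -14.6, "turn": -0.235, "hand": 0},
    {"dx": 40, "dy": -7.7, "dz": -14.6, "turn": -0.235, "hand": 0},
    {"dx": 40, "dy": -7.7, "dz": -14.6, "turn": -0.235, "hand": 0},
    {"dx": 40, "dy": -7.7, "dz": -12, "turn": -0.235, "hand": 0},
    {"dx": 40, "dy": -7.7, "dz": -9.5, "turn": -0.235, "hand": 0},
    {"dx": 40, "dy": -7.7, "dz": -7.8, "turn": -0.235, "hand": 0},
    {"dx": 40, "dy": -7.7, "dz": -7.8, "turn": -0.235, "hand": 0}
  ]
}}

```text
clock: 5.55
position: [0.5309, -0.0087, 0.0803]
tool_rot: [-3.139, 0.0, 1.394]
wrist_force: [0.4, 0.4, -1.0]
grip_width: 0.0497
grip_force: 26.5
```

Run:
```python
from h import *
I=[]
for n,(x,y) in(('scene',(345,235)),('top',(300,285))):
    c=shot(n,n+'2.png')
    a=c['pixels'][y-60:y+60,x-64:x+64,::-1];I.append(cv2.resize(a,(400,375),interpolation=cv2.INTER_CUBIC))
    for t in('wedge_center','log_center','stop_knob'):
        print(n,t,[(np.round(m['centre'],3).tolist(),round(m['conf'],2)) for m in r.mark_of(n,t)])
cv2.imwrite('pics/p2.png',np.hstack(I))
```

```text
scene wedge_center [([0.534, 0.015, 0.092], 0.57)]
scene log_center [([0.544, 0.092, 0.094], 0.9), ([0.807, 0.018, 0.021], 0.84)]
scene stop_knob [([0.509, -0.118, 0.075], 0.67)]
top wedge_center []
top log_center [([0.548, 0.085, 0.095], 0.9), ([0.804, 0.018, 0.025], 0.86)]
top stop_knob [([0.515, -0.116, 0.07], 0.9)]
```

View pics/p2.png

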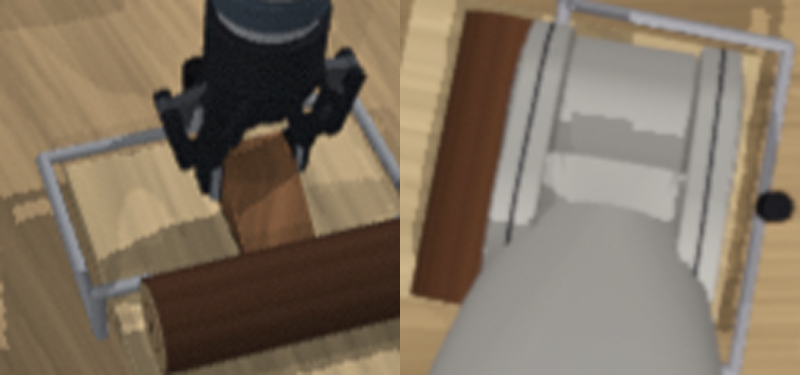

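The picture shows the wedge held square, with its thin edge pointing at the middle of the log (crop 275,245). The stop is still closed. Now I lower it onto the board.

Emit:
{"api": "arm_command", "payload": {
  "deltas": [
    {"dx": 0, "dy": 0, "dz": 1.0, "turn": 0, "hand": 0},
    {"dx": 0, "dy": 0, "dz": 1.6, "turn": 0, "hand": 0},
    {"dx": 0, "dy": 0, "dz": 1.9, "turn": 0, "hand": 0},
    {"dx": 0, "dy": 0, "dz": 2.1, "turn": 0, "hand": 0},
    {"dx": 0, "dy": 0, "dz": 2.3, "turn": 0, "hand": 0},
    {"dx": 0, "dy": 0, "dz": 2.5, "turn": 0, "hand": 0},
    {"dx": 0, "dy": 0, "dz": 2.5, "turn": 0, "hand": 0}
  ],
  "grip_force": 20
}}

```text
clock: 6.82
position: [0.5321, -0.0079, 0.0566]
tool_rot: [3.141, 0.0, 1.395]
wrist_force: [-0.2, -1.9, 3.6]
grip_width: 0.0495
grip_force: 24.4
```

Emit:
{"api": "arm_command", "payload": {
  "deltas": [
    {"dx": 0, "dy": 0, "dz": 0.2, "turn": 0, "hand": 0},
    {"dx": 0, "dy": 0, "dz": 0.2, "turn": 0, "hand": 0.7},
    {"dx": 0, "dy": 0, "dz": 0.2, "turn": 0, "hand": 0.75},
    {"dx": 0, "dy": 0, "dz": 0.2, "turn": 0, "hand": 0.75},
    {"dx": 0, "dy": 0, "dz": 0.2, "turn": 0, "hand": 0.75}
  ]
}}

```text
clock: 7.45
position: [0.5316, -0.0074, 0.0542]
tool_rot: [-3.141, -0.0, 1.396]
wrist_force: [0.0, -0.8, -0.4]
grip_width: 0.0642
grip_force: 0.0
```

Run:
```python
from h import *
c=shot('scene','scene3.png')
x,y=345,235
a=c['pixels'][y-60:y+60,x-80:x+80,::-1];cv2.imwrite('pics/p3.png',cv2.resize(a,(800,600),interpolation=cv2.INTER_CUBIC))
for t in('wedge_center','log_center'):
    print(t,[(np.round(m['centre'],3).tolist(),round(m['conf'],2)) for m in r.mark_of('scene',t)])
s=r.sense();print(s['position'],s['grip_width'],s['wrist_force'])
# predicted pixels: thin edge ends & contact target
```

```text
wedge_center [([0.534, 0.017, 0.068], 0.88)]
log_center [([0.808, 0.017, 0.023], 0.77), ([0.543, 0.088, 0.095], 0.56)]
[ 0.53166741 -0.00748321  0.05424733] 0.06383620872302052 [ 0.25748915  0.04427703 -0.47447529]
```

View pics/p3.png

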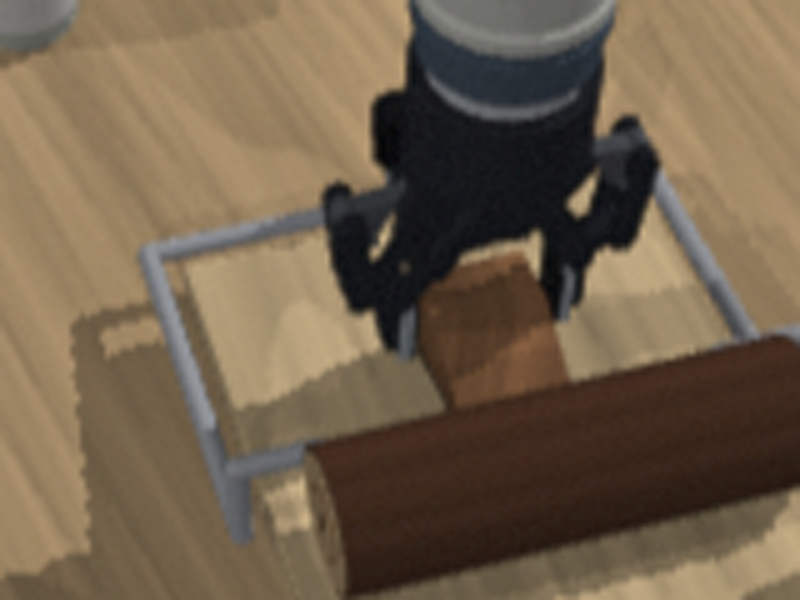

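The picture shows the wedge lying flat on the board, with its visible thin side at crop (512,395), just under the log's upper outline. I'll check how well it is centred and how far it has to go by projecting the model.

```bash
cat >> h.py <<'E'
from scipy.spatial.transform import Rotation as Ro
def board(C,yaw): # yaw deg of board y axis
    R=(Ro.from_euler('z',yaw-90,degrees=True)*Ro.from_euler('x',7,degrees=True)).as_matrix()
    return lambda p: np.array([*C,.055])+R@(np.array(p)/1000)
E
python3 - <<'E'
from h import *
from scipy.optimize import least_squares
c=r.camera('scene');t=r.camera('top')
cr=lambda x,y:(265+x/5,175+y/5)
# stop pins/knob and log observations (scene): log left end face centre, knob; frame corners
obs=[(c,(-100,60,32),cr(328,522)),(c,(0,-150,35),(344,201)),(t,(0,-150,35),(356,291)),(t,(-100,60,64),None),]
lc=[(c,(0,60,32),(379.,267)),(t,(0,60,32),(262,277.))]
def f(p):
    b=board(p[:2],p[2]);e=[]
    for cam,P,uv in obs+lc:
        if uv is not None: e+=list(proj(cam,b(P))-np.array(uv))
    return e
s=least_squares(f,[.54,.034,80]);print(s.x,np.round(s.fun,1))
b=board(s.x[:2],s.x[2])
print('log ends',[proj(c,b((x,60,32))).round(1).tolist() for x in(-100,0,100)])
toc=lambda P:((proj(c,b(P))-[265,175])*5).round().tolist()
for y in(-16,-12,4):
    print(y,'heel top corners',toc((-25,y-40,38)),toc((25,y-40,38)),'shoulder',toc((-25,y-10,38)),toc((25,y-10,38)),'face+20',toc((-25,y+10,24.4)),toc((25,y+10,24.4)))
print('board low corners',toc((-110,-130,0)),toc((110,-130,0)),'pins',toc((-86,28,32)))
ms=[m for m in r.mark_of('scene','wedge_center')]
print([np.round((np.linalg.inv((Ro.from_euler('z',s.x[2]-90,degrees=True)*Ro.from_euler('x',7,degrees=True)).as_matrix())@(m['centre']-np.array([*s.x[:2],.055])))*1000,1) for m in ms])
E
```

```text
[5.85204586e-01 1.46707215e-02 6.03234323e+01] [ 63.1  -8.    1.   -1.9   0.8   1.7 -35.6   2.4  12.1 -30.4]
log ends [[393.7, 271.4], [343.4, 269.4], [293.4, 267.4]]
-16 heel top corners [455.0, 260.0] [339.0, 256.0] shoulder [455.0, 310.0] [337.0, 305.0] face+20 [453.0, 366.0] [335.0, 362.0]
-12 heel top corners [455.0, 267.0] [339.0, 262.0] shoulder [455.0, 316.0] [337.0, 312.0] face+20 [453.0, 373.0] [334.0, 368.0]
4 heel top corners [455.0, 293.0] [338.0, 288.0] shoulder [455.0, 344.0] [335.0, 339.0] face+20 [453.0, 401.0] [333.0, 397.0]
board low corners [632.0, 214.0] [163.0, 197.0] pins [604.0, 420.0]
[array([-44. , -19.8,  19. ])]
```

```bash
cat > fit.py <<'E'
from h import *
from scipy.optimize import least_squares
c=r.camera('scene');t=r.camera('top')
cr=lambda x,y:(265+x/5,175+y/5)
obs=[(c,(100,60,32),cr(328,522)),(c,(0,-150,35),(344,201)),(t,(0,-150,35),(356,291)),(c,(0,60,32),(379.,267)),(t,(0,60,32),(262,277.)),(c,(110,-130,0),cr(186,262))]
def f(p):
    b=board(p[:2],p[2]);return np.concatenate([proj(cam,b(P))-np.array(uv) for cam,P,uv in obs])
s=least_squares(f,[.54,.034,80]);print(s.x.round(4),np.round(s.fun,1))
b=board(s.x[:2],s.x[2]);RB=(Ro.from_euler('z',s.x[2]-90,degrees=True)*Ro.from_euler('x',7,degrees=True)).as_matrix()
inb=lambda P:(RB.T@(np.array(P)-[*s.x[:2],.055])*1000).round(1)
E
python3 - <<'E'
from fit import *
toc=lambda P:((proj(c,b(P))-[265,175])*5).round().tolist()
for y in(-16,-12,4):
    print(y,'heel top corners',toc((-25,y-40,38)),toc((25,y-40,38)),'shoulder',toc((-25,y-10,38)),toc((25,y-10,38)),'face+20',toc((-25,y+10,24.4)),toc((25,y+10,24.4)))
print('board low corner',toc((110,-130,0)))
print([inb(m['centre']) for m in r.mark_of('scene','wedge_center')], 'tcp',inb(r.sense()['position']))
E
```

```text
[5.37800e-01 3.47000e-02 8.04986e+01] [ 0.5  0.3  0.2 -0.8 -0.2  0.3 -0.4 -0.2  0.1 -0.3 -0.4  0.5]
-16 heel top corners [521.0, 243.0] [413.0, 270.0] shoulder [547.0, 289.0] [436.0, 317.0] face+20 [563.0, 343.0] [452.0, 372.0]
-12 heel top corners [525.0, 249.0] [416.0, 276.0] shoulder [550.0, 296.0] [440.0, 324.0] face+20 [566.0, 350.0] [455.0, 379.0]
4 heel top corners [538.0, 274.0] [428.0, 301.0] shoulder [565.0, 321.0] [453.0, 350.0] face+20 [581.0, 376.0] [469.0, 406.0]
board low corner [184.0, 264.0]
[array([ -1.4, -15.3,  19. ])] tcp [  0.9 -42.5   4.5]
```

Emit:
{"api": "arm_command", "payload": {
  "deltas": [
    {"dx": 0, "dy": 0, "dz": 0, "turn": 0, "hand": 0},
    {"dx": 0, "dy": 0, "dz": 0, "turn": 0, "hand": 0},
    {"dx": 0, "dy": 0, "dz": 0, "turn": 0, "hand": 0},
    {"dx": 0, "dy": 0, "dz": 0, "turn": 0, "hand": 0},
    {"dx": 0.5, "dy": 0, "dz": -0.06, "turn": 0, "hand": 0},
    {"dx": 1.0, "dy": 0, "dz": -0.12, "turn": 0, "hand": 0},
    {"dx": 1.4, "dy": 0, "dz": -0.17, "turn": 0, "hand": 0},
    {"dx": 1.4, "dy": 0, "dz": -0.17, "turn": 0, "hand": 0}
  ],
  "grip_force": 20
}}

```text
clock: 8.9
position: [0.5344, 0.0069, 0.0562]
tool_rot: [3.141, -0.001, 1.397]
wrist_force: [-0.0, 1.2, 3.9]
grip_width: 0.0495
grip_force: 21.8
```

```bash
cat > chk.py <<'E'
import sys
from fit import *
n=sys.argv[1]
cv2.imwrite(f'pics/s{n}.png',c['pixels'][:,:,::-1])
ref=cv2.imread('pics/scene1.png')
# log shift by phase correlation of the left log end+front (uncovered) patch
for box in((318,268,352,300),(350,262,425,296)):
    x0,y0,x1,y1=box;g=lambda I:cv2.cvtColor(I,cv2.COLOR_BGR2GRAY)[y0:y1,x0:x1].astype(np.float32)
    w=cv2.createHanningWindow((x1-x0,y1-y0),cv2.CV_32F)
    print('log shift px',np.round(cv2.phaseCorrelate(g(ref),g(cv2.imread(f'pics/s{n}.png')),w),3))
print('1mm uphill in px',proj(c,b((100,61,32)))-proj(c,b((100,60,32))))
print('wedge',[inb(m['centre']) for m in r.mark_of('scene','wedge_center')],'tcp',inb(r.sense()['position']),r.sense()['wrist_force'].round(1),r.sense()['grip_width'])
a=c['pixels'][175:295,265:425,::-1];cv2.imwrite(f'pics/p{n}.png',cv2.resize(a,(800,600),interpolation=cv2.INTER_CUBIC))
E
python3 chk.py 4
```

```text
[5.37800e-01 3.47000e-02 8.04986e+01] [ 0.5  0.3  0.2 -0.8 -0.2  0.3 -0.4 -0.2  0.1 -0.3 -0.4  0.5]Traceback (most recent call last):
  File "chk.py", line 10, in <module>
    print('log shift px',np.round(cv2.phaseCorrelate(g(ref),g(cv2.imread(f'pics/s{n}.png')),w),3))
                         ~~~~~~~~^^^^^^^^^^^^^^^^^^^^^^^^^^^^^^^^^^^^^^^^^^^^^^^^^^^^^^^^^^^^^^^^
    return _wrapfunc(a, 'round', decimals=decimals, out=out)
    return _wrapit(obj, method, *args, **kwds)
    conv = _array_converter(obj)
ValueError: setting an array element with a sequence. The requested array has an inhomogeneous shape after 1 dimensions. The detected shape was (2,) + inhomogeneous part.
```

```bash
sed -i "s/np.round(cv2.phaseCorrelate\(.*\),3))$/cv2.phaseCorrelate\1)/" chk.py; python3 chk.py 4
```

```text
[5.37800e-01 3.47000e-02 8.04986e+01] [ 0.5  0.3  0.2 -0.8 -0.2  0.3 -0.4 -0.2  0.1 -0.3 -0.4  0.5]
log shift px ((-0.07543171181569264, -0.5966245044343879), 0.7157797474000189)
log shift px ((0.47161790168646434, -0.030428978519541516), 1.0517402281584562)
1mm uphill in px [0.15691874 0.37950536]
wedge [array([-5. , -3.8, 20.5])] tcp [  1.1 -28.1   4.6] [0.1 1.7 4.6] 0.049383941709507606
```

View pics/p4.png

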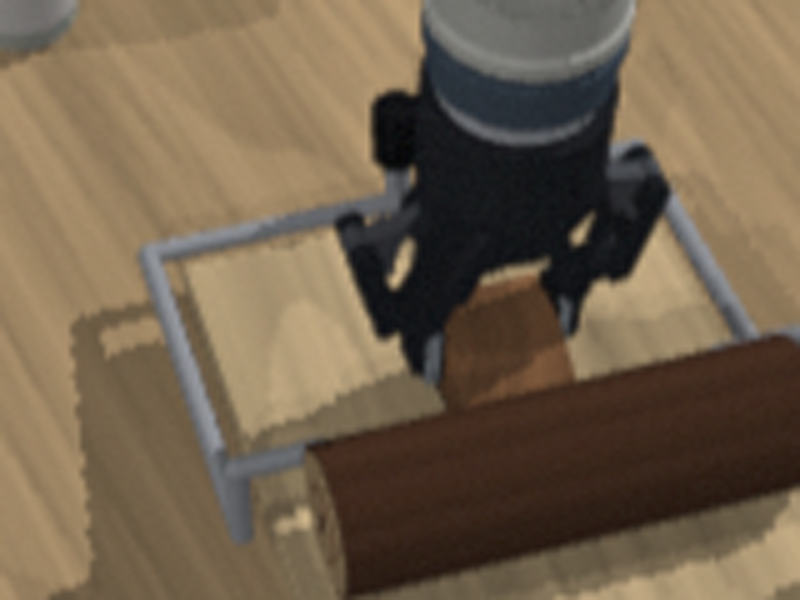

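The picture shows the wedge near contact, with the log unmoved (end at crop 328,522). I'll close in with small steps and watch the log for movement.

Emit:
{"api": "arm_command", "payload": {
  "deltas": [
    {"dx": 0.15, "dy": 0, "dz": -0.04, "turn": 0, "hand": 0},
    {"dx": 0.25, "dy": 0, "dz": -0.06, "turn": 0, "hand": 0},
    {"dx": 0.25, "dy": 0, "dz": -0.06, "turn": 0, "hand": 0}
  ]
}}

```text
clock: 9.52
position: [0.5344, 0.0086, 0.0564]
tool_rot: [-3.141, 0.0, 1.396]
wrist_force: [-0.4, -1.4, 1.3]
grip_width: 0.0497
grip_force: 21.5
```

```bash
sed -i "s/scene1.png/s4.png/;s/^for box in.*/for box in((322,255,440,300),(322,275,440,300)):/" chk.py; python3 chk.py 5
```

```text
[5.37800e-01 3.47000e-02 8.04986e+01] [ 0.5  0.3  0.2 -0.8 -0.2  0.3 -0.4 -0.2  0.1 -0.3 -0.4  0.5]
log shift px ((-0.01655487886860385, 0.5347602996593324), 1.0503975306616888)
log shift px ((-0.025387511651558725, 0.563205167393777), 1.0155359312693277)
1mm uphill in px [0.15691874 0.37950536]
wedge [array([-4.8, -0.8, 19. ])] tcp [  0.9 -25.9   4.6] [-0.1 -1.8  0.9] 0.049551452990859765
```

```bash
cat > ecc.py <<'E'
import sys,cv2,numpy as np
g=lambda n:cv2.cvtColor(cv2.imread(f'pics/s{n}.png'),cv2.COLOR_BGR2GRAY)
a,b=g(sys.argv[1]),g(sys.argv[2])
for box in((310,245,442,300),(318,270,352,300),(355,278,425,296),(290,210,325,300)):
    x0,y0,x1,y1=box;W=np.eye(2,3,dtype=np.float32)
    try: print(box,cv2.findTransformECC(a[y0:y1,x0:x1],b[y0:y1,x0:x1],W,cv2.MOTION_TRANSLATION,(3,200,1e-6),None,3)[0],W[:,2])
    except cv2.error as e: print('x')
E
python3 ecc.py 4 5; python3 ecc.py 4 4
```

```text
(310, 245, 442, 300) 0.9990103354945211 [0.07756044 0.03104756]
(318, 270, 352, 300) 0.9978073138939059 [0.0946798  0.07788493]
(355, 278, 425, 296) 0.9989833418945626 [-0.02112053  0.0499345 ]
(290, 210, 325, 300) 0.99319121674146 [0.05466468 0.168085  ]
(310, 245, 442, 300) 1.0000000044649038 [-8.7244750e-10 -2.9064917e-11]
(318, 270, 352, 300) 0.9999999729088732 [1.0035147e-08 5.6701293e-09]
(355, 278, 425, 296) 1.0000000332756607 [-8.4922320e-08  4.7385406e-08]
(290, 210, 325, 300) 0.9999999461863243 [2.2291417e-08 3.0960357e-09]
```

Emit:
{"api": "arm_command", "payload": {
  "deltas": [
    {"dx": 0.1, "dy": 0, "dz": -0.01, "turn": 0, "hand": 0},
    {"dx": 0.2, "dy": 0, "dz": -0.02, "turn": 0, "hand": 0},
    {"dx": 0.2, "dy": 0, "dz": -0.02, "turn": 0, "hand": 0}
  ]
}}

```text
clock: 10.05
position: [0.5349, 0.0109, 0.0567]
tool_rot: [-3.141, -0.0, 1.396]
wrist_force: [-0.8, 0.8, 0.0]
grip_width: 0.0494
grip_force: 21.3
```

```bash
python3 chk.py 6|tail -1; python3 ecc.py 4 6
```

```text
wedge [] tcp [  1.  -23.7   4.6] [-0.3  0.5 -1.5] 0.049658556031770155
(310, 245, 442, 300) 0.9938250960324283 [0.16085005 0.13703422]
(318, 270, 352, 300) 0.9878675139206947 [0.15548483 0.13344061]
(355, 278, 425, 296) 0.9989958509035515 [-0.02510264  0.05366334]
(290, 210, 325, 300) 0.9729939418057988 [0.09109518 0.28843412]
```

Emit:
{"api": "arm_command", "payload": {
  "deltas": [
    {"dx": 0.1, "dy": 0, "dz": -0.01, "turn": 0, "hand": 0},
    {"dx": 0.15, "dy": 0, "dz": -0.02, "turn": 0, "hand": 0},
    {"dx": 0.15, "dy": 0, "dz": -0.02, "turn": 0, "hand": 0}
  ]
}}

```text
clock: 10.58
position: [0.5351, 0.0122, 0.0569]
tool_rot: [-3.141, 0.0, 1.396]
wrist_force: [-0.3, -1.2, -1.5]
grip_width: 0.0498
grip_force: 21.2
```

```bash
python3 chk.py 7|tail -1; python3 ecc.py 4 7
```

```text
wedge [array([-6.5,  1.2, 20.6])] tcp [  1.  -22.3   4.7] [-0.3 -0.6 -1.1] 0.0500877116939886
(310, 245, 442, 300) 0.9764397367918529 [0.34180704 0.46638852]
(318, 270, 352, 300) 0.9575396627235964 [0.35255292 0.3942374 ]
(355, 278, 425, 296) 0.9734133868911826 [0.46733242 0.1601145 ]
(290, 210, 325, 300) 0.9692267661876235 [0.14118962 0.36750764]
```

View pics/p7.png

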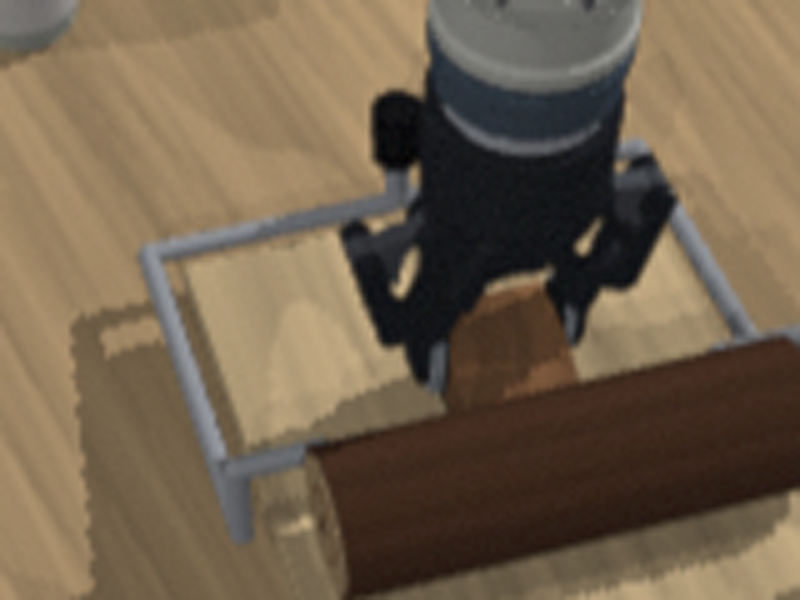

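The log has just begun to move, by about 1 mm, so the wedge is in firm contact. I'll ease back 0.5 mm, let go and rise.

Emit:
{"api": "arm_command", "payload": {
  "deltas": [
    {"dx": -0.05, "dy": 0, "dz": 0, "turn": 0, "hand": 0},
    {"dx": -0.05, "dy": 0, "dz": 0, "turn": 0, "hand": 0},
    {"dx": -0.05, "dy": 0, "dz": 0, "turn": 0, "hand": 0.7},
    {"dx": -0.05, "dy": 0, "dz": 0, "turn": 0, "hand": 0.8},
    {"dx": -0.05, "dy": 0, "dz": 0, "turn": 0, "hand": 0.8},
    {"dx": -0.05, "dy": 0, "dz": 0, "turn": 0, "hand": 0.8},
    {"dx": -0.05, "dy": 0, "dz": -2, "turn": 0, "hand": 0.8},
    {"dx": -0.05, "dy": 0, "dz": -6, "turn": 0, "hand": 0.8},
    {"dx": -3, "dy": 0, "dz": -11, "turn": 0, "hand": 0.8},
    {"dx": -8, "dy": 0, "dz": -12, "turn": 0, "hand": 0.8},
    {"dx": -13, "dy": 0, "dz": -12, "turn": 0, "hand": 0.8},
    {"dx": -13, "dy": 0, "dz": -12, "turn": 0, "hand": 0.8}
  ]
}}

```text
clock: 12.22
position: [0.5121, -0.1187, 0.1772]
tool_rot: [3.141, 0.001, 1.392]
wrist_force: [0.1, 0.4, -0.4]
grip_width: 0.0681
grip_force: 0.0
```

```bash
python3 - <<'E'
from fit import *
cv2.imwrite('pics/s8.png',c['pixels'][:,:,::-1]);cv2.imwrite('pics/t8.png',t['pixels'][:,:,::-1])
for n in('scene','top'):
  for k in('wedge_center','log_center','stop_knob'): print(n,k,[(inb(m['centre']),m['conf']) for m in r.mark_of(n,k)])
k=np.array(b((0,-150,35)));S=r.sense();y=S['tool_rot'][2];D=k-S['position'];print('knob',k,'tcp',S['position'],y)
print(100*(np.cos(y)*D[0]+np.sin(y)*D[1]),100*(np.sin(y)*D[0]-np.cos(y)*D[1]),-100*D[2])
A=c['pixels'][175:295,265:425,::-1];B=t['pixels'][220:350,220:380,::-1]
cv2.imwrite('pics/p8.png',np.hstack([cv2.resize(A,(400,300),interpolation=3),cv2.resize(B,(400,300),interpolation=3)]))
E
python3 ecc.py 4 8; cp pics/scene1.png pics/s1.png; python3 ecc.py 1 8
```

```text
[5.37800e-01 3.47000e-02 8.04986e+01] [ 0.5  0.3  0.2 -0.8 -0.2  0.3 -0.4 -0.2  0.1 -0.3 -0.4  0.5]
scene wedge_center [(array([-3.8,  2.2, 18.7]), 0.6)]
scene log_center [(array([267.7,  23.7, -36.8]), 0.76), (array([-2.9, 62.6, 32.9]), 0.75)]
scene stop_knob [(array([  -2.2, -150.8,   35.6]), 0.94), (array([ 141. , -356.7,  -12.5]), 0.25)]
top wedge_center [(array([-0.7,  5.8, 15.9]), 0.96)]
top log_center [(array([ 3.6, 61.2, 32.9]), 0.92), (array([264.4,  21.8, -32.4]), 0.7)]
top stop_knob []
knob [ 0.51256454 -0.11630181  0.07145871] tcp [ 0.51267447 -0.11497181  0.17694198] 1.3972291325803692
-0.1329006145513859 0.012141287659540369 10.548326321461069
(310, 245, 442, 300) 0.8869283752166105 [0.17960472 0.4237728 ]
(318, 270, 352, 300) 0.9296336813447414 [0.01683971 0.32790068]
(355, 278, 425, 296) 0.9181201740238332 [-0.07628048 -0.8912429 ]
(290, 210, 325, 300) 0.9029417051317896 [-0.18306622  0.13730271]
(310, 245, 442, 300) 0.8049224954797142 [-0.9822454  0.880478 ]
(318, 270, 352, 300) 0.9382351466883057 [-0.0402809  0.6278617]
(355, 278, 425, 296) 0.9143555329068924 [ 0.18669626 -1.3648521 ]
(290, 210, 325, 300) 0.6912252490693848 [-0.27463323  0.25238472]
```

View pics/p8.png

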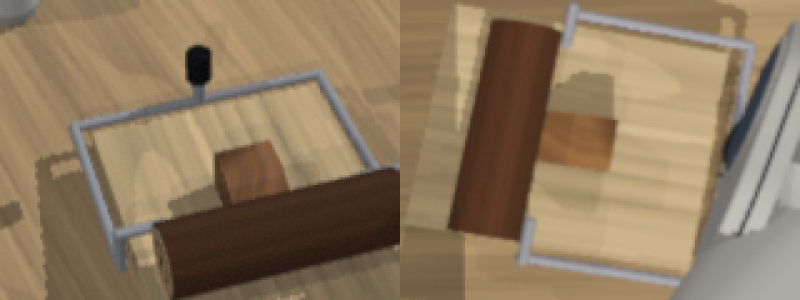

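The picture shows the wedge snug under the middle of the log and the stop still closed. The open gripper is above the knob, so I'll grip it next.

Emit:
{"api": "arm_command", "payload": {
  "deltas": [
    {"dx": -0.1, "dy": 0, "dz": 4, "turn": 0, "hand": 0.8},
    {"dx": -0.1, "dy": 0, "dz": 8, "turn": 0, "hand": 0.8},
    {"dx": -0.1, "dy": 0, "dz": 11.5, "turn": 0, "hand": 0.8},
    {"dx": -0.1, "dy": 0, "dz": 12.6, "turn": 0, "hand": 0.8},
    {"dx": -0.1, "dy": 0, "dz": 12.6, "turn": 0, "hand": 0.8},
    {"dx": -0.1, "dy": 0, "dz": 12.6, "turn": 0, "hand": 0},
    {"dx": -0.1, "dy": 0, "dz": 12.6, "turn": 0, "hand": 0},
    {"dx": -0.1, "dy": 0, "dz": 12.6, "turn": 0, "hand": 0},
    {"dx": -0.1, "dy": 0, "dz": 12.6, "turn": 0, "hand": 0},
    {"dx": -0.1, "dy": 0, "dz": 12.6, "turn": 0, "hand": 0},
    {"dx": -0.1, "dy": 0, "dz": 12.6, "turn": 0, "hand": 0}
  ],
  "grip_force": 30
}}

```text
clock: 14.0
position: [0.513, -0.1171, 0.052]
tool_rot: [3.14, 0.0, 1.396]
wrist_force: [-1.1, 1.4, 6.1]
grip_width: 0.0227
grip_force: 29.2
```

Emit:
{"api": "arm_command", "payload": {
  "deltas": [
    {"dx": -0.2, "dy": 0, "dz": 0.02, "turn": 0, "hand": 0},
    {"dx": -0.6, "dy": 0, "dz": 0.07, "turn": 0, "hand": 0},
    {"dx": -1.1, "dy": 0, "dz": 0.13, "turn": 0, "hand": 0},
    {"dx": -1.6, "dy": 0, "dz": 0.2, "turn": 0, "hand": 0},
    {"dx": -2.1, "dy": 0, "dz": 0.26, "turn": 0, "hand": 0},
    {"dx": -2.6, "dy": 0, "dz": 0.32, "turn": 0, "hand": 0},
    {"dx": -3.1, "dy": 0, "dz": 0.38, "turn": 0, "hand": 0},
    {"dx": -3.6, "dy": 0, "dz": 0.44, "turn": 0, "hand": 0},
    {"dx": -4.1, "dy": 0, "dz": 0.5, "turn": 0, "hand": 0},
    {"dx": -4.6, "dy": 0, "dz": 0.56, "turn": 0, "hand": 0},
    {"dx": -5.1, "dy": 0, "dz": 0.63, "turn": 0, "hand": 0},
    {"dx": -5.5, "dy": 0, "dz": 0.68, "turn": 0, "hand": 0},
    {"dx": -5.8, "dy": 0, "dz": 0.71, "turn": 0, "hand": 0},
    {"dx": -5.95, "dy": 0, "dz": 0.73, "turn": 0, "hand": 0},
    {"dx": -5.95, "dy": 0, "dz": 0.73, "turn": 0, "hand": 0}
  ]
}}

```text
clock: 15.88
position: [0.5016, -0.1755, 0.0446]
tool_rot: [3.142, 0.0, 1.396]
wrist_force: [-5.2, 1.9, 10.7]
grip_width: 0.023
grip_force: 29.8
```

Emit:
{"api": "arm_command", "payload": {
  "deltas": [
    {"dx": -0.1, "dy": 0, "dz": 0.01, "turn": 0, "hand": 0},
    {"dx": -0.2, "dy": 0, "dz": 0.02, "turn": 0, "hand": 0},
    {"dx": -0.2, "dy": 0, "dz": 0.02, "turn": 0, "hand": 0}
  ]
}}

```text
clock: 16.25
position: [0.5016, -0.1755, 0.0446]
tool_rot: [3.141, -0.003, 1.397]
wrist_force: [-2.9, 12.2, 14.4]
grip_width: 0.0231
grip_force: 30.1
```

The stop is at its end: the force rises and nothing moves. I'll relax, let go and rise.

Emit:
{"api": "arm_command", "payload": {
  "deltas": [
    {"dx": 0.15, "dy": 0, "dz": 0, "turn": 0, "hand": 0},
    {"dx": 0.15, "dy": 0, "dz": 0, "turn": 0, "hand": 0.6},
    {"dx": 0.15, "dy": 0, "dz": 0, "turn": 0, "hand": 0.8},
    {"dx": 0.15, "dy": 0, "dz": 0, "turn": 0, "hand": 0.8},
    {"dx": 0.15, "dy": 0, "dz": 0, "turn": 0, "hand": 0.8},
    {"dx": 0.15, "dy": 0, "dz": -3, "turn": 0, "hand": 0.8},
    {"dx": 0.15, "dy": 0, "dz": -8, "turn": 0, "hand": 0.8},
    {"dx": 0.15, "dy": 0, "dz": -13, "turn": 0, "hand": 0.8},
    {"dx": -5, "dy": 0, "dz": -15, "turn": 0, "hand": 0.8},
    {"dx": -10, "dy": 0, "dz": -15, "turn": 0, "hand": 0.8},
    {"dx": -10, "dy": 0, "dz": -15, "turn": 0, "hand": 0.8}
  ]
}}

```text
clock: 17.62
position: [0.4837, -0.2788, 0.1933]
tool_rot: [3.141, 0.001, 1.392]
wrist_force: [0.7, 0.5, 0.8]
grip_width: 0.0686
grip_force: 0.0
```

```bash
python3 - <<'E'
from fit import *
for n in('scene','top'):
  for k in('wedge_center','log_center','stop_knob'): print(n,k,[(inb(m['centre']),round(m['conf'],2)) for m in r.mark_of(n,k)])
A=c['pixels'][175:295,265:425,::-1];B=t['pixels'][220:350,220:380,::-1]
cv2.imwrite('pics/s9.png',c['pixels'][:,:,::-1])
cv2.imwrite('pics/p9.png',np.hstack([cv2.resize(A,(400,300),interpolation=3),cv2.resize(B,(400,300),interpolation=3)]))
E
python3 ecc.py 8 9
```

```text
[5.37800e-01 3.47000e-02 8.04986e+01] [ 0.5  0.3  0.2 -0.8 -0.2  0.3 -0.4 -0.2  0.1 -0.3 -0.4  0.5]
scene wedge_center [(array([-1. ,  2. , 18.4]), 0.66)]
scene log_center [(array([-0.6, 64. , 34.3]), 0.95), (array([270.9,  21.8, -37.2]), 0.85)]
scene stop_knob [(array([  -2.7, -210.8,   35.8]), 0.71)]
top wedge_center [(array([-0.6,  2.7, 18.8]), 0.79)]
top log_center [(array([263. ,  22. , -34.7]), 0.93), (array([ 1.5, 55.9, 33.1]), 0.66)]
top stop_knob [(array([   2.2, -206.5,   35.9]), 0.88)]
(310, 245, 442, 300) 0.9683532155588969 [ 0.03422057 -0.07697181]
(318, 270, 352, 300) 0.9920829154425486 [-0.04648162 -0.14507517]
(355, 278, 425, 296) 0.9910343041362348 [-0.24620108 -0.01969352]
(290, 210, 325, 300) 0.7411900452851864 [0.2324863  0.68981105]
```

View pics/p9.png

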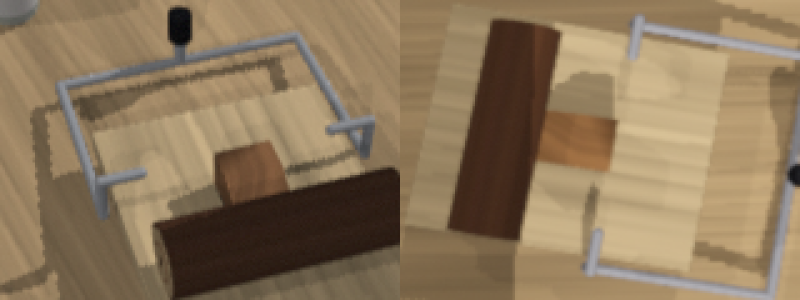

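The picture shows the stop fully drawn back (knob at about -209 mm along the board) and the log unmoved, held by the wedge alone. The gripper is clear of everything.

```bash
python3 -c "
from rig import r
print(r.finish_job())"
```

```text
the job is handed in; nothing more can be done
None
```

The wedge now holds the log alone: it moved about 1 mm at most, the stop is fully drawn back and released, the block and jar were left alone, and the job was handed in at about 18 s.

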